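# Turn the upside-down drill-bit case right way up on its easel

### The job

On the bench two small wooden easels each hold a drill-bit case, but one case was put away upside down, with its clear lid underneath. Pinch that case's lid and base together so that they stay joined, turn the case over, and put it back on its own easel leaning as before but with the clear lid on top, then let go. The lid is loose, so do not let it come off on the way, and leave the other case as it is.

Things in the scene. Friction and masses are not known exactly. Their poses are not given: they have to be found in the camera images.
- case: Base tray of the upside-down case, grey plastic, 93 x 103 x 30 mm (x, y, z), ~160 g. Origin: centre of its floor's outer face; z points to the lid. At the start z points 45 deg below level, x 45 deg down the slope to the lower edge. With its lid it is a flat-faced slab 100 x 110 x 33 mm centred at z = 16.5 mm. Its upper half is free in the middle, front and back, for a finger each side.
- lid: Loose clear lid over the tray, 100 x 110 mm (x, y), 50 g, 1.5 mm play all round, no catch: a 3 mm flat plate (z = 30 to 33 mm) with an 11 mm skirt (z = 19 to 30 mm). When on, its frame coincides with that of case.
- stand: Fixed wooden easel of that case. Origin: centre under its 120 mm square foot, z up. Two 14 mm arms at y = +-47 mm slope 45 deg down towards +x (upper end at -x), 81 mm long, to 48 mm ledges square to them; V corner at x 40, z 85 mm. Seated case, either way up: middle at x 16.3, y 0, z 132 mm. Right way up: its origin at x 4.6, z 120.4 mm, its z axis to +x and 45 deg up.
- other_case: Bystander: a like case on a like easel, already the right way up (clear lid and bits on top). Same size, base and lid in one piece; origin at the centre of its floor, z out through the lid.
Things that resemble listed ones, but are neither listed nor needed, are in the scene too. What is shaped like the case but blue is not meant. Of the things that look like the lid, the larger one is meant.

How it is judged:
At the end, for the whole second after the job is handed in: The case is at rest on its own easel, lid side up: floor centre within 18 mm along each easel axis of its seated place, z axis 45 degrees (within 11) off vertical and upward, square to the easel within 11 degrees; lid on, within 8 mm and 5 degrees of its closed place (x of case in the frame of stand between -0.01336 and 0.02264 m and y of case in the frame of stand between -0.018 and 0.018 m and z of case in the frame of stand between 0.10236 and 0.13836 m and angle between case's own z axis and vertical between 0.585 and 0.985 rad and angle between the y axis of case and the y axis of stand, either way round below 0.2 rad and distance between lid and case below 0.008 m and angle between the z axis of lid and the z axis of case, either way round below 0.1 rad and linear speed of each of case, lid below 0.02 m/s); the robot touches nothing.
It fails at once if the lid comes off or gapes (more than 15 mm or 15 degrees from its closed place on the base) (distance between lid and case above 0.015 m or angle between the z axis of lid and the z axis of case, either way round above 0.26 rad).
It fails at once if the other case is moved by more than 30 mm (distance of other_case from where it was at the start of the episode above 0.03 m).
It also fails if it takes over 51 s, if anything falls off the work surface, if the arm or the gripper's body presses on something with over 40 N, if the wrist force passes 120 N, or if a joint passes its speed limit or range.

### The arm

A 7-joint arm with a two-finger parallel gripper is mounted at the origin on the work surface. World frame = base frame: x ahead of the robot, y to its left, z up, the work surface at z = 0. Lengths are in m, angles in rad, forces in N, time in s.
With the tool pointing down it reaches from about 0.4 to 0.85 m from the base axis. Payload 10.4 kg.
Tool frame: the origin (TCP) lies midway between the tips of the shut fingers; the grasp point (between the pads) lies 19 mm behind it; x points along the fingers, z is the direction in which the jaws open and shut, and the axes are right-handed (so a half turn about x gives the same grasp; the last joint's range is limited). The gripper opens to 87 mm and grips with 3 to 60 N. Pads are 19 mm wide; open, the fingers measure 117 mm over their backs; the gripper's body (75 mm by 190 mm) begins 51 mm behind the grasp point.
Start: joints at [-1.261, 0.332, -0.065, 1.46, 0.022, 1.35, -0.088], TCP at [0.204, 0.591, 0.223] pointing down, gripper open.
Joint ranges: [-2.6, 2.6], [-0.5, 2.12], [-1.47, 1.34], [0.16, 2.42], [-1.27, 4.41], [0.06, 2.06], [-2.6, 2.6]. Speed limits (rad/s): [2.22, 2.22, 2.79, 2.79, 3.14, 3.14, 3.14].

### API

Orientations are given as a unit quaternion [w, x, y, z].
In Python, from station import env gives the robot as it stands.
- The arm moves only by the tool apply_moves, never from a script. Its argument "moves" is a list of rows, each a list of 3 entries, a list of its own where there are three numbers: the finger opening in mm, from 0 to 87, then the shift along the tool's x, y, z in mm, then the turn, a rotation vector about the tool's x, y, z in rad. In form: [[hand, [dx, dy, dz], [rx, ry, rz]], ...]. A call has exactly 10 rows; each row shifts and turns the pose as measured when the row begins, along the tool's axes as they then stand; what a row does not reach is not made up. A row lasts 1/12 s, in which the tool goes at most 41.7 mm and 7.16 degrees, less where a joint would pass 70% of its speed; a pose out of reach is approached as far as the arm can. A call with a gripper value outside its range is refused whole. The fingers move at their own pace and stop on an object; "newtons" is the grip in N (left out, the last holds). Time passes only in rows, so rows that do not move let the fingers close, or fill a call up. It gives the time, the measured TCP pose, the force and the opening at its end, in the units of the state.
- env.get_state(): the state, without advancing time (a new reading comes with each control period).
- env.snapshot(name): name is "scene" or "top" or "wrist"; returns a dict with "pixels" (480x640x3 uint8, red, green, blue), "intrinsics" (3x3 intrinsics, pixels), "R" (3x3) and "t" (3): a world point X has camera coordinates R X + t; the wrist camera has in their place "tool_from_camera" (4x4, takes a point from camera to tool coordinates, whose origin is the TCP and whose axes are the tool frame's). Camera axes: x right, y down, z forward; pixel columns grow to the right and rows downward; lengths in m; the calibration is good to about 2 mm. The wrist camera is an equidistant fisheye: a pixel r from the principal point sees the ray r / f radians off the axis. A picture is of the moment at which its call begins: read the wrist's pose just before it. There is no depth.
- env.close_job(): hands the job in, once; it reports no verdict.
The state is a dict: "time_s": time; "q": joint angles; "dq": joint speeds; "joint_efforts": joint torques, N m; "eef_pos": TCP position; "tcp_rot": TCP orientation; "wrist_force": force on the tool from outside, world axes, zero at the start; "wrist_torque": the same for the moment, N m; "opening": opening from 0.0 (shut) to 1.0 (fully open).
Only numpy, scipy, OpenCV 4.12 (cv2) and the standard library are available. Lean on these libraries where they do the work, as an engineer would, in place of code of your own. Each camera call takes 0.05 s, during which the arm holds its last target.

## Working session

There is one attempt and no reset: what is moved stays moved. The work goes in short steps, Python scripts to look and compute and a tool call to move; the robot and the scene stay as the last step left them, time stands still between calls to the robot, and variables do not carry over. Pictures are saved under pics/ and viewed, and the job is handed in when it is done.

Besides the shell and the picture viewer there is one more tool, called after ">>>" as name(argument=value, ...), one argument or row to a line, values as JSON. apply_moves: Moves the arm, as the interface text tells. Its arguments: {"type":"object","properties":{"moves":{"type":"array"},"newtons":{"type":"number"}},"required":["moves"]}

```bash
ls; mkdir -p pics
cat > h.py <<'E'
import numpy as np, cv2
from station import env
E
python3 - <<'E'
from h import *
s=env.get_state(); print({k:np.round(v,3).tolist() for k,v in s.items()})
for n in ["scene","top","wrist"]:
    d=env.snapshot(n); cv2.imwrite(f"pics/{n}0.png",d["pixels"][:,:,::-1])
    print(n,{k:np.round(v,4).tolist() for k,v in d.items() if k!="pixels"})
    np.savez(f"{n}0.npz",**d)
E
```

```text
pics
{'time_s': 0.0, 'q': [-1.261, 0.333, -0.065, 1.461, 0.022, 1.35, -0.088], 'dq': [0.0, -0.0, 0.001, -0.001, -0.001, -0.0, -0.001], 'joint_efforts': [-0.001, -62.326, 0.024, -38.99, -0.061, 0.04, 0.0], 'eef_pos': [0.204, 0.59, 0.222], 'tcp_rot': [0.575, -0.411, 0.576, 0.41], 'wrist_force': [-0.746, 0.407, -0.302], 'wrist_torque': [0.045, 0.023, 0.023], 'opening': 0.999}
scene {'intrinsics': [[585.9336, 0.0, 314.6972], [0.0, 585.9336, 247.8403], [0.0, 0.0, 1.0]], 'R': [[0.4921, 0.8705, -0.0101], [0.7004, -0.4028, -0.5893], [-0.517, 0.283, -0.8079]], 't': [-0.2438, -0.2739, 1.3173]}
top {'intrinsics': [[569.3637, 0.0, 321.2052], [0.0, 569.3637, 233.0911], [0.0, 0.0, 1.0]], 'R': [[-0.0113, -0.9996, -0.0243], [-0.9969, 0.0131, -0.0774], [0.0777, 0.0234, -0.9967]], 't': [0.01, 0.49, 0.9833]}
wrist {'intrinsics': [[371.6483, 0.0, 320.7597], [0.0, 371.6483, 236.7634], [0.0, 0.0, 1.0]], 'tool_from_camera': [[-0.0002, -0.2811, 0.9597, -0.1631], [-0.0006, -0.9597, -0.2811, 0.0756], [1.0, -0.0006, 0.0, 0.0005], [0.0, 0.0, 0.0, 1.0]]}
```

View pics/scene0.png

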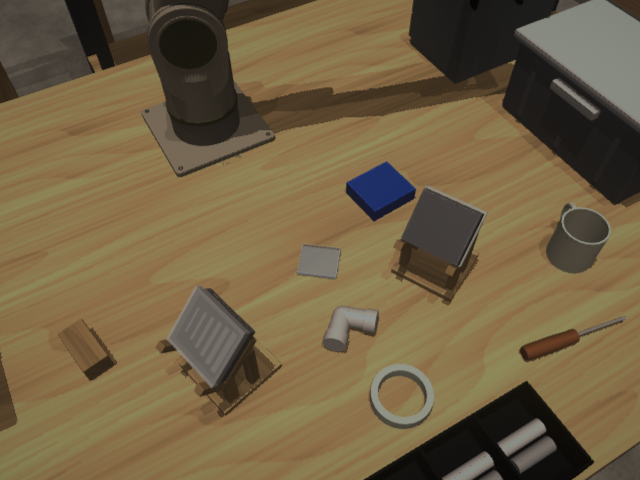

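View pics/top0.png

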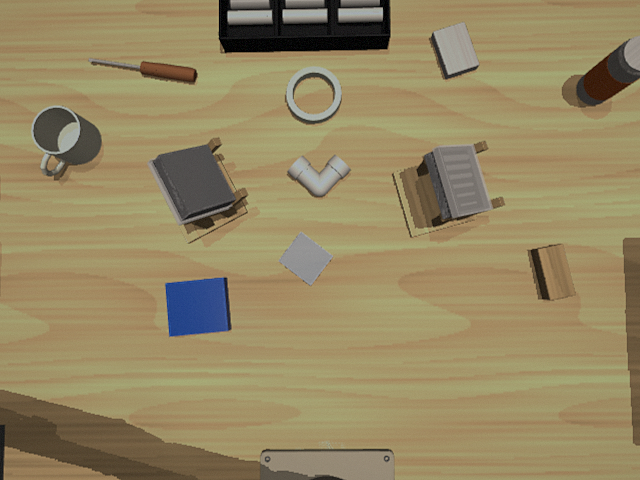

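View pics/wrist0.png

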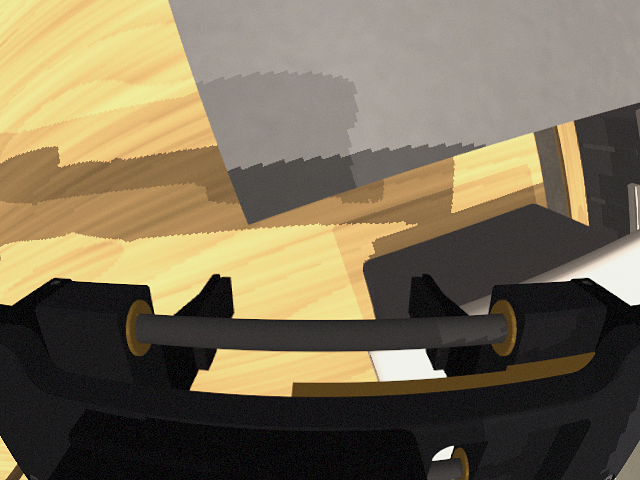

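Run:
```python
from h import *
a=cv2.imread("pics/top0.png"); b=cv2.imread("pics/scene0.png")
def c(im,x,y,w,h,f,n): cv2.imwrite(n,cv2.resize(im[y:y+h,x:x+w],None,fx=f,fy=f,interpolation=cv2.INTER_CUBIC))
c(a,135,125,130,100,6,"pics/t_c.png"); c(b,380,175,130,100,6,"pics/s_c.png")
c(a,380,125,130,120,5,"pics/t_o.png")
```

```text
(no output)
```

View pics/t_c.png

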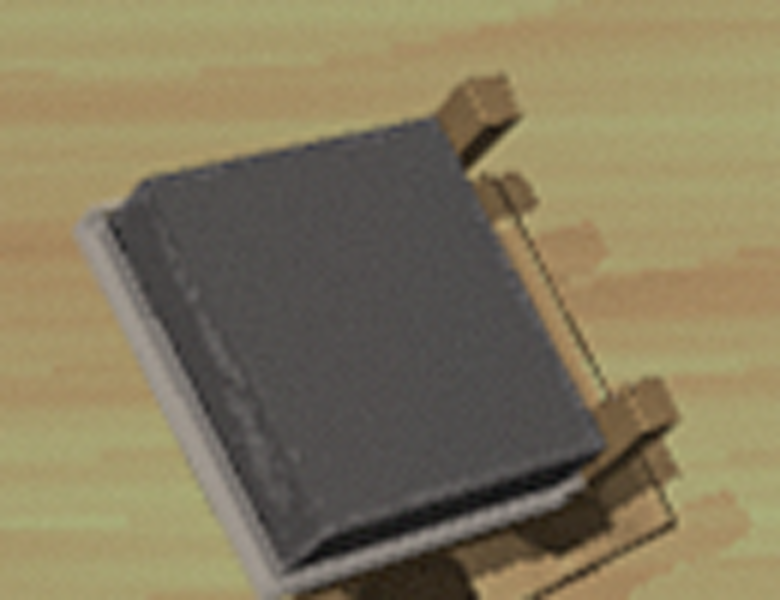

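View pics/s_c.png

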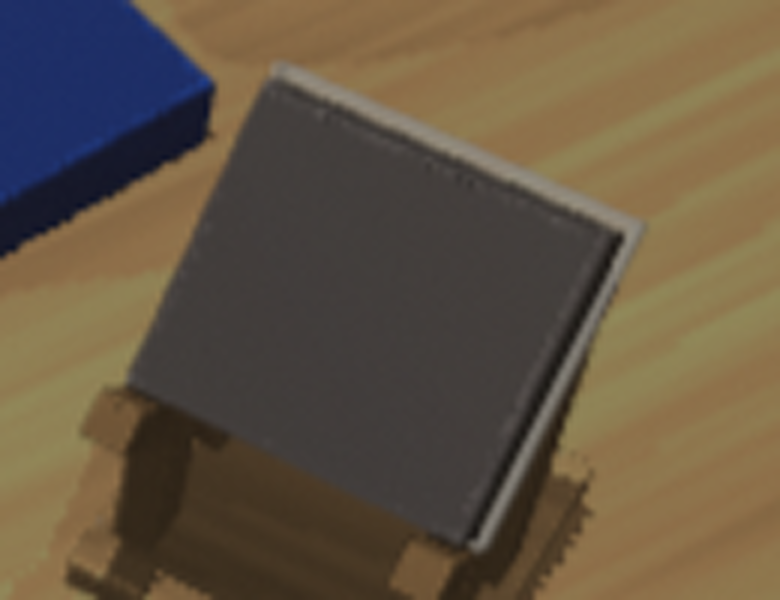

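View pics/t_o.png

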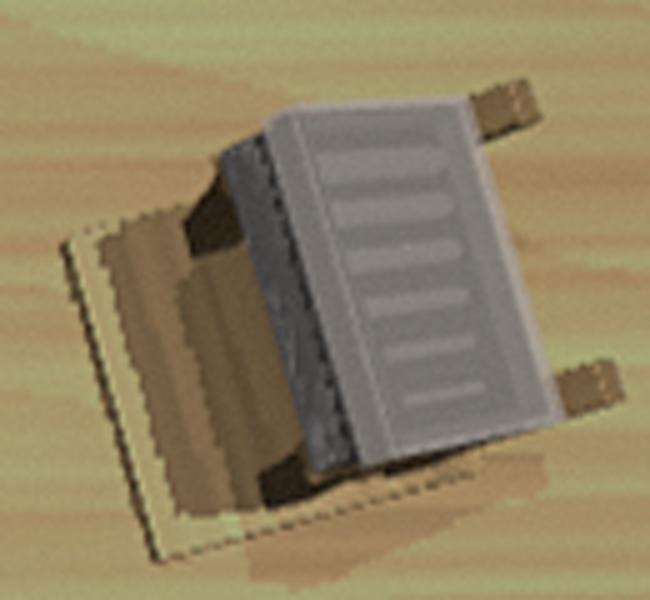

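```bash
cat >> h.py <<'E'
def proj(d,X):
    c=X@d["R"].T+d["t"]; K=d["intrinsics"]; u=c@K.T; return u[:,:2]/u[:,2:]
S=np.sqrt(.5)
Rsc_up=np.array([[-0.,0,0]]) 
def stand_T(p):
    c,s=np.cos(p[2]),np.sin(p[2]); return np.array([[c,-s,0],[s,c,0],[0,0,1]]),np.array([p[0],p[1],0])
Rdown=np.array([[S,0,-S],[0,-1,0],[-S,0,-S]])
mid=np.array([.0163,0,.132])
E
cat > fit.py <<'E'
from h import *
from scipy.optimize import least_squares
T=np.load("top0.npz"); C=np.load("scene0.npz")
# case frame corners order: in stand frame y sign: yc=-ys
def q(x,y,z): return np.array([x,y,z])
hx,hy=.0465,.0515
P=[q(-hx,-hy,0),q(hx,-hy,0),q(hx,hy,0),q(-hx,hy,0)]  # ys=+ : upper,lower ; ys=- lower, upper
t=np.array([[150,183],[437,118],[603,450],[315,530]])/6+[135,125]
# stand x -> -y world ; stand y -> +x world : image up -> A,B are ys=+
s=np.array([[615,232],[465,545],[130,378],[270,85]])/6+[380,175]
P=np.array(P)
def w(p,pts):
    Rs,ts=stand_T(p); o=mid-Rdown@[0,0,.0165]
    return (pts@Rdown.T+o)@Rs.T+ts
def res(p): 
    X=w(p,P); return np.r_[(proj(T,X)-t).ravel(),(proj(C,X)-s).ravel()]
r=least_squares(res,[.6,.2,-1.6]); print(r.x,np.degrees(r.x[2])); print(r.fun.reshape(-1,2).round(1))
L=np.array([[a*.05,b*.055,z] for a in(-1,1) for b in(-1,1) for z in(.019,.033)])
Rs,ts=stand_T(r.x)
print("lid", (proj(T,w(r.x,L))-[135,125]).round(1).tolist(), )
F=np.array([[a*.06,b*.06,0] for a in(-1,1) for b in(-1,1)])@Rs.T+ts
print("foot top crop",((proj(T,F)-[135,125])*6).round().tolist())
# overlay
for n,d in(("top",T),("scene",C)):
    im=cv2.imread(f"pics/{n}0.png")
    for X in (w(r.x,P),w(r.x,L),F):
        for u in proj(d,X): cv2.circle(im,tuple(int(v) for v in np.round(u)),1,(0,255,0),-1)
    o=(135,125) if n=="top" else (380,175)
    cv2.imwrite(f"pics/ov_{n}.png",cv2.resize(im[o[1]:o[1]+125,o[0]:o[0]+130],None,fx=4,fy=4,interpolation=cv2.INTER_NEAREST))
E
python3 fit.py; python3 -c "
import cv2,numpy as np
a=cv2.imread('pics/ov_top.png');b=cv2.imread('pics/ov_scene.png');i=np.hstack([a,b]);cv2.imwrite('pics/ov.png',cv2.resize(i,(800,385)))"
```

```text
[ 0.55902713  0.21824364 -1.10545166] -63.3377146006491
[[-2.2 -2.8]
 [-1.4 -1.7]
 [-0.8 -1.3]
 [ 0.3 -0.5]
 [-1.3 -0.2]
 [-2.1 -0.6]
 [-1.9 -0.5]
 [-1.6 -2.3]]
lid [[14.8, 32.0], [11.1, 36.3], [46.3, 95.5], [42.3, 99.1], [66.7, 21.4], [62.9, 25.5], [96.4, 80.0], [92.2, 83.5]]
foot top crop [[317.0, 702.0], [143.0, 352.0], [673.0, 519.0], [496.0, 171.0]]
```

View pics/ov.png

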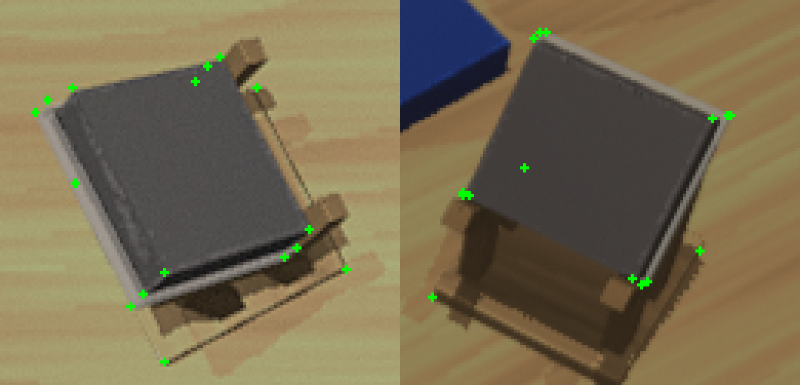

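```bash
cat > fit2.py <<'E'
exec(open("fit.py").read().split("r=least_squares")[0])
t=t-.42; s=s-.42
lt=np.array([[80,222],[270,597]])/6+[135,125]-.42; ls=np.array([[278,65],[643,225],[482,552]])/6+[380,175]-.42
def LL(a,b,z):return np.array([a*.05,b*.055,z])
PT=np.array([LL(-1,-1,.033),LL(-1,1,.033)]); PS=np.array([LL(-1,1,.026),LL(-1,-1,.026),LL(1,-1,.026)])
ft=np.array([[675,522]])/6+[135,125]-.42
def R2(p,free):
    Rs,ts=stand_T(p); dz=p[3] if free else 0
    a=lambda Q:w(p[:3],Q)+[0,0,dz]
    F=np.array([[.06,-.06,0.]])@Rs.T+ts
    return np.r_[(proj(T,a(P))-t).ravel(),(proj(C,a(P))-s).ravel(),(proj(T,a(PT))-lt).ravel(),(proj(C,a(PS))-ls).ravel(),(proj(T,F)-ft).ravel()]
for f in (0,1):
    r=least_squares(lambda p:R2(p,f),[.56,.218,-1.1]+[0]*f,loss='soft_l1'); print(r.x.round(4),(r.fun.reshape(-1,2)).round(1).tolist())
E
python3 fit2.py
```

```text
[ 0.5591  0.2181 -1.102 ] [[-1.8, -2.4], [-1.1, -1.3], [-0.3, -1.0], [0.9, -0.2], [-0.9, 0.2], [-1.6, -0.1], [-1.5, 0.0], [-1.3, -1.8], [-1.8, -0.2], [-2.1, 0.0], [-0.0, -0.6], [-0.4, 0.2], [-0.6, 0.1], [0.2, -0.2]]
[ 0.5588  0.2189 -1.1002 -0.0019] [[-1.9, -1.9], [-1.4, -0.9], [-0.5, -0.8], [0.8, 0.2], [-0.9, 0.6], [-1.4, 0.2], [-1.3, 0.5], [-1.2, -1.2], [-1.9, 0.3], [-2.1, 0.3], [0.0, -0.1], [-0.4, 0.6], [-0.5, 0.4], [-0.2, -0.1]]
```

```bash
cat >> h.py <<'E'
from scipy.spatial.transform import Rotation as Ro
from scipy.linalg import logm
SP=[0.559,0.2182,-1.103]
Rs,ts=stand_T(SP)
def st2w(p): return Rs@np.array(p)+ts
def Rt(sgn,flip=0): # tool rot in world, tool z = sgn*(s,0,s) in stand
    x=np.array([S,0,-S]); z=sgn*np.array([S,0,S]); y=np.cross(z,x); return Rs@np.c_[x,y,z]
def cur():
    s=env.get_state(); w,x,y,z=s["tcp_rot"]; return Ro.from_quat([x,y,z,w]).as_matrix(),np.array(s["eef_pos"]),s
def plan(Rg,pg,N,verbose=1,R0=None,p0=None):
    if R0 is None: R0,p0,_=cur()
    R=R0.T@Rg; d=R0.T@(pg-p0); M=np.eye(4); M[:3,:3]=R; M[:3,3]=d
    r=Ro.from_matrix(R).as_rotvec()
    # Nth root: rotation r/N; shift a with sum_k Rk^k a = d
    q=Ro.from_rotvec(r/N).as_matrix(); A=sum(np.linalg.matrix_power(q,k) for k in range(N))
    a=np.linalg.solve(A,d)
    print("total d mm",(d*1e3).round(1),"r",r.round(3),"deg",np.degrees(np.linalg.norm(r)).round(1))
    print("per row of",N,(a*1e3).round(1).tolist(),(r/N).round(4).tolist(),"mm",np.linalg.norm(a*1e3).round(1),"deg",np.degrees(np.linalg.norm(r)/N).round(2))
    if verbose:
        Rc,pc=R0,p0
        for k in range(N): pc=pc+Rc@a; Rc=Rc@q; print(pc.round(3).tolist(),end=" ")
        print()
E
python3 - <<'E'
from h import *
m=st2w([.0163,0,.132]); print(m)
R0,p0,_=cur(); print(R0.round(2))
for sg in(1,-1):
    Rg=Rt(sg); pg=m-Rg[:,0]*.125; print(sg,Rg.round(2).tolist(),pg.round(3)); plan(Rg,pg,20)
E
```

```text
[0.56635   0.2036512 0.132    ]
[[-0.   -0.95  0.33]
 [-0.    0.33  0.95]
 [-1.   -0.   -0.  ]]
1 [[0.32, 0.89, 0.32], [-0.63, 0.45, -0.63], [-0.71, 0.0, 0.71]] [0.526 0.283 0.22 ]
total d mm [   1.8 -405.3 -185.7] r [ 2.194 -0.385 -0.907] deg 137.8
per row of 20 [10.2, -21.2, 15.5] [0.1097, -0.0192, -0.0454] mm 28.2 deg 6.89
[0.229, 0.598, 0.212] [0.255, 0.603, 0.203] [0.283, 0.605, 0.195] [0.31, 0.604, 0.189] [0.337, 0.6, 0.184] [0.365, 0.593, 0.181] [0.391, 0.583, 0.178] [0.416, 0.571, 0.177] [0.44, 0.555, 0.178] [0.461, 0.537, 0.179] [0.481, 0.517, 0.181] [0.498, 0.495, 0.184] [0.513, 0.471, 0.188] [0.524, 0.446, 0.192] [0.533, 0.419, 0.197] [0.538, 0.392, 0.201] [0.54, 0.364, 0.206] [0.539, 0.337, 0.211] [0.534, 0.309, 0.216] [0.526, 0.283, 0.22] 
-1 [[0.32, -0.89, -0.32], [-0.63, -0.45, 0.63], [-0.71, 0.0, -0.71]] [0.526 0.283 0.22 ]
total d mm [   1.8 -405.3 -185.7] r [-0.758  0.741 -0.314] deg 63.4
per row of 20 [7.1, -15.7, -15.5] [-0.0379, 0.0371, -0.0157] mm 23.2 deg 3.17
[0.214, 0.571, 0.215] [0.224, 0.551, 0.209] [0.236, 0.532, 0.203] [0.248, 0.512, 0.199] [0.261, 0.493, 0.195] [0.274, 0.475, 0.192] [0.289, 0.457, 0.189] [0.303, 0.439, 0.188] [0.319, 0.422, 0.187] [0.335, 0.405, 0.187] [0.352, 0.389, 0.188] [0.37, 0.374, 0.189] [0.388, 0.36, 0.191] [0.406, 0.346, 0.194] [0.425, 0.333, 0.197] [0.445, 0.321, 0.201] [0.465, 0.31, 0.205] [0.485, 0.3, 0.21] [0.506, 0.291, 0.215] [0.526, 0.283, 0.22]
```

Run:
```python
from h import *
R0,p0,_=cur(); Rg=Rt(-1)
r=Ro.from_matrix(R0.T@Rg).as_rotvec()
Rm=R0@Ro.from_rotvec(r*.5).as_matrix()
plan(Rm,np.array([.38,.42,.30]),10)
```

```text
total d mm [ -77.9 -222.  -103.7] r [-0.379  0.371 -0.157] deg 31.7
per row of 10 [-4.3, -20.6, -15.2] [-0.0379, 0.0371, -0.0157] mm 26.0 deg 3.17
[0.219, 0.569, 0.226] [0.234, 0.549, 0.231] [0.25, 0.529, 0.237] [0.267, 0.511, 0.244] [0.284, 0.493, 0.252] [0.302, 0.476, 0.26] [0.321, 0.46, 0.269] [0.34, 0.446, 0.279] [0.36, 0.432, 0.289] [0.38, 0.42, 0.3]
```

>>> apply_moves(
  moves=[
    [87, [-4.3, -20.6, -15.2], [-0.038, 0.037, -0.016]],
    [87, [-4.3, -20.6, -15.2], [-0.038, 0.037, -0.016]],
    [87, [-4.3, -20.6, -15.2], [-0.038, 0.037, -0.016]],
    [87, [-4.3, -20.6, -15.2], [-0.038, 0.037, -0.016]],
    [87, [-4.3, -20.6, -15.2], [-0.038, 0.037, -0.016]],
    [87, [-4.3, -20.6, -15.2], [-0.038, 0.037, -0.016]],
    [87, [-4.3, -20.6, -15.2], [-0.038, 0.037, -0.016]],
    [87, [-4.3, -20.6, -15.2], [-0.038, 0.037, -0.016]],
    [87, [-4.3, -20.6, -15.2], [-0.038, 0.037, -0.016]],
    [87, [-4.3, -20.6, -15.2], [-0.038, 0.037, -0.016]],
  ],
)

```text
time_s: 0.98
eef_pos: [0.3824, 0.4155, 0.3005]
tcp_rot: [-0.389, 0.633, -0.549, -0.382]
wrist_force: [0.4, 0.7, 0.3]
opening: 1.002
```

```bash
cat > goto.py <<'E'
import sys
from h import *
R0,p0,s=cur()
print("t",round(s["time_s"],2),"q",np.round(s["q"],2).tolist(),"p",p0.round(4).tolist(),"op",round(s["opening"],3),"F",np.round(s["wrist_force"],1).tolist())
# args: sgn N  stand-frame TCP target x y z (mm)
sg,N=int(sys.argv[1]),int(sys.argv[2]); tg=np.array([float(v) for v in sys.argv[3:6]])/1e3
print("tcp in stand mm",((Rs.T@(p0-ts))*1e3).round(1))
plan(Rt(sg),st2w(tg),N)
E
python3 goto.py -1 10 -72.1 0 220.4
```

```text
t 0.98 q [-1.1, 0.38, 0.02, 1.3, 0.28, 1.77, 0.58] p [0.3824, 0.4155, 0.3005] op 1.002 F [0.4, 0.7, 0.3]
tcp in stand mm [-255.7  -68.7  300.5]
total d mm [ 141.  -124.8  -97. ] r [-0.351  0.35  -0.152] deg 29.7
per row of 10 [16.4, -9.9, -9.2] [-0.0351, 0.035, -0.0152] mm 21.3 deg 2.97
[0.394, 0.401, 0.29] [0.407, 0.388, 0.28] [0.42, 0.374, 0.271] [0.434, 0.36, 0.262] [0.448, 0.346, 0.254] [0.463, 0.333, 0.246] [0.478, 0.32, 0.239] [0.494, 0.307, 0.232] [0.51, 0.295, 0.226] [0.526, 0.283, 0.22]
```

>>> apply_moves(
  moves=[
    [87, [16.4, -9.9, -9.2], [-0.035, 0.035, -0.015]],
    [87, [16.4, -9.9, -9.2], [-0.035, 0.035, -0.015]],
    [87, [16.4, -9.9, -9.2], [-0.035, 0.035, -0.015]],
    [87, [16.4, -9.9, -9.2], [-0.035, 0.035, -0.015]],
    [87, [16.4, -9.9, -9.2], [-0.035, 0.035, -0.015]],
    [87, [16.4, -9.9, -9.2], [-0.035, 0.035, -0.015]],
    [87, [16.4, -9.9, -9.2], [-0.035, 0.035, -0.015]],
    [87, [16.4, -9.9, -9.2], [-0.035, 0.035, -0.015]],
    [87, [16.4, -9.9, -9.2], [-0.035, 0.035, -0.015]],
    [87, [16.4, -9.9, -9.2], [-0.035, 0.035, -0.015]],
  ],
)

```text
time_s: 1.82
eef_pos: [0.5354, 0.2774, 0.2199]
tcp_rot: [-0.191, 0.792, -0.481, -0.324]
wrist_force: [0.4, -0.5, 0.1]
opening: 1.0
```

```bash
python3 goto.py -1 10 -16 0 164
python3 - <<'E'
from h import *
for n in ["wrist","scene"]:
    d=env.snapshot(n); cv2.imwrite(f"pics/{n}1.png",d["pixels"][:,:,::-1])
E
```

```text
t 1.82 q [-1.0, 0.47, 0.07, 1.51, 0.67, 1.58, 0.99] p [0.5354, 0.2774, 0.2199] op 1.0 F [0.4, -0.5, 0.1]
tcp in stand mm [-63.5   5.6 219.9]
total d mm [73.   5.9  7.1] r [ 0.017 -0.016  0.005] deg 1.4
per row of 10 [7.3, 0.6, 0.7] [0.0017, -0.0016, 0.0005] mm 7.4 deg 0.14
[0.537, 0.273, 0.214] [0.539, 0.268, 0.209] [0.54, 0.264, 0.203] [0.542, 0.259, 0.198] [0.544, 0.255, 0.192] [0.545, 0.25, 0.186] [0.547, 0.246, 0.181] [0.549, 0.241, 0.175] [0.55, 0.237, 0.17] [0.552, 0.232, 0.164]
```

View pics/wrist1.png

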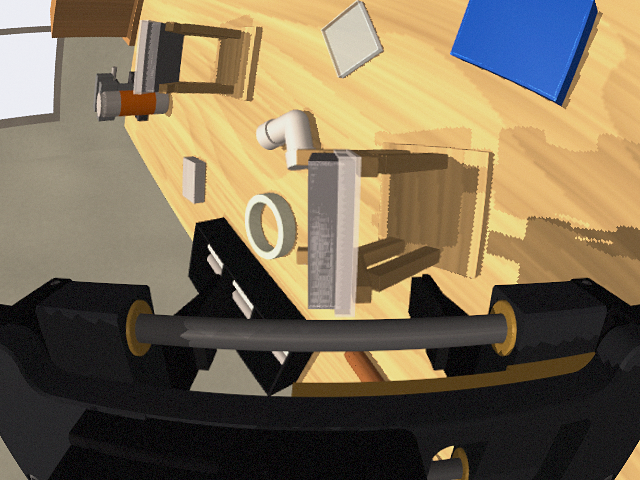

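View pics/scene1.png

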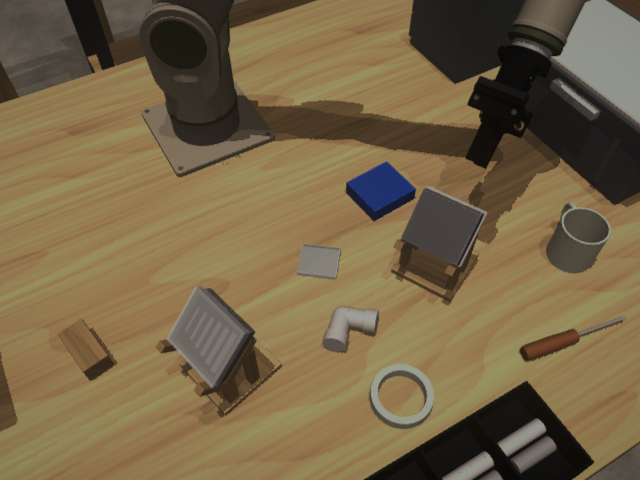

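```bash
cat >> h.py <<'E'
def wproj(d,X,R0,p0):
    M=np.linalg.inv(d["tool_from_camera"]); Xt=(X-p0)@R0; c=Xt@M[:3,:3].T+M[:3,3]
    th=np.arctan2(np.linalg.norm(c[:,:2],axis=1),c[:,2]); ph=np.arctan2(c[:,1],c[:,0]); K=d["intrinsics"]
    return np.c_[K[0,0]*th*np.cos(ph)+K[0,2],K[1,1]*th*np.sin(ph)+K[1,2]]
E
python3 - <<'E'
from h import *
R0,p0,_=cur(); d=env.snapshot("wrist"); np.savez("wrist1.npz",R0=R0,p0=p0,**d)
o=mid-Rdown@[0,0,.0165]
im=d["pixels"][:,:,::-1].copy()
def pt(Q,col):
    X=(np.array(Q)@Rdown.T+o)@Rs.T+ts
    u=wproj(d,X,R0,p0); print(u.round(1).tolist())
    return u
A=pt([[-.05,b*.055,z] for b in(-1,1) for z in(.019,.033)],0)
B=pt([[-.0465,b*.0515,0] for b in(-1,1)],0)
big=cv2.resize(im[130:330,260:500],None,fx=3,fy=3,interpolation=cv2.INTER_CUBIC)
for u in np.r_[A,B]: cv2.drawMarker(big,tuple(int(v) for v in ((u-[260,130]+.5)*3)),(0,255,0),cv2.MARKER_CROSS,8,1)
cv2.imwrite("pics/w1.png",big)
E
```

```text
[[336.0, 318.3], [356.0, 318.5], [340.9, 157.0], [363.7, 157.6]]
[[309.0, 310.9], [310.1, 161.6]]
```

View pics/w1.png

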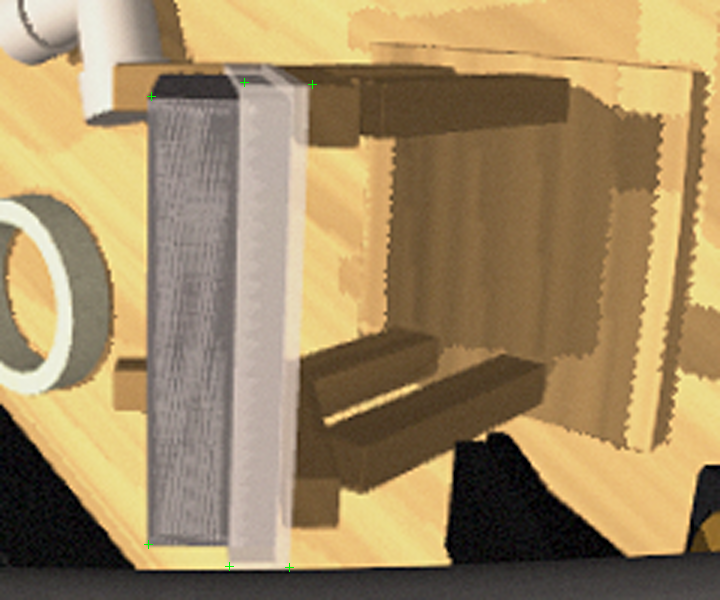

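```bash
python3 goto.py -1 10 16.3 0.5 132
```

```text
t 1.97 q [-1.0, 0.47, 0.08, 1.51, 0.67, 1.58, 0.99] p [0.5348, 0.2769, 0.2195] op 0.998 F [-1.3, 0.4, -0.1]
tcp in stand mm [-63.3   4.8 219.5]
total d mm [118.1   4.5   7.4] r [ 0.015 -0.015  0.002] deg 1.2
per row of 10 [11.8, 0.4, 0.7] [0.0015, -0.0015, 0.0002] mm 11.8 deg 0.12
[0.538, 0.27, 0.211] [0.541, 0.262, 0.202] [0.544, 0.255, 0.193] [0.548, 0.248, 0.185] [0.551, 0.24, 0.176] [0.554, 0.233, 0.167] [0.557, 0.226, 0.158] [0.56, 0.218, 0.15] [0.564, 0.211, 0.141] [0.567, 0.204, 0.132]
```

>>> apply_moves(
  moves=[
    [64, [2, 1.5, 2.5], [0.005, -0.005, 0]],
    [64, [8, 1.5, 2.5], [0.005, -0.005, 0]],
    [64, [10, 1.5, 2.4], [0.005, -0.005, 0]],
    [64, [12, 0, 0], [0, 0, 0]],
    [64, [12, 0, 0], [0, 0, 0]],
    [64, [12, 0, 0], [0, 0, 0]],
    [64, [12, 0, 0], [0, 0, 0]],
    [64, [12, 0, 0], [0, 0, 0]],
    [64, [10, 0, 0], [0, 0, 0]],
    [64, [6, 0, 0], [0, 0, 0]],
  ],
)

```text
time_s: 2.8
eef_pos: [0.5595, 0.2167, 0.1397]
tcp_rot: [-0.205, 0.786, -0.482, -0.328]
wrist_force: [0.6, 0.1, -0.2]
opening: 0.738
```

```bash
python3 goto.py -1 10 16.3 0.5 132
python3 - <<'E'
from h import *
for n in ["wrist","top"]:
    d=env.snapshot(n); cv2.imwrite(f"pics/{n}2.png",d["pixels"][:,:,::-1])
E
```

```text
t 2.8 q [-0.92, 0.49, 0.1, 1.66, 0.69, 1.38, 0.94] p [0.5595, 0.2167, 0.1397] op 0.738 F [0.6, 0.1, -0.2]
tcp in stand mm [  1.5  -0.2 139.7]
total d mm [15.9 -0.7 -5.1] r [-0.004  0.008  0.005] deg 0.6
per row of 10 [1.6, -0.1, -0.5] [-0.0004, 0.0008, 0.0005] mm 1.7 deg 0.06
[0.56, 0.215, 0.139] [0.561, 0.214, 0.138] [0.562, 0.213, 0.137] [0.562, 0.212, 0.137] [0.563, 0.21, 0.136] [0.564, 0.209, 0.135] [0.565, 0.208, 0.134] [0.565, 0.206, 0.134] [0.566, 0.205, 0.133] [0.567, 0.204, 0.132]
```

View pics/wrist2.png

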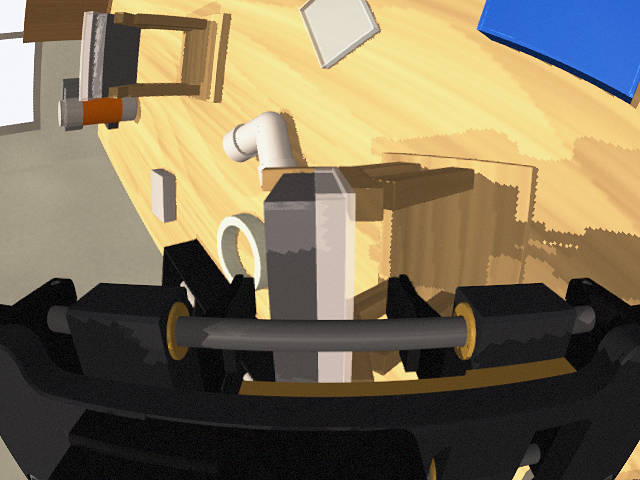

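>>> apply_moves(
  moves=[
    [64, [3, 0, -3], [0, 0.004, 0.002]],
    [64, [5, 0, -2.5], [0, 0.004, 0.002]],
    [64, [5, 0, 0], [0, 0, 0]],
    [64, [3, 0, 0], [0, 0, 0]],
    [64, [1, 0, 0], [0, 0, 0]],
    [64, [0, 0, 0], [0, 0, 0]],
    [64, [0, 0, 0], [0, 0, 0]],
    [64, [0, 0, 0], [0, 0, 0]],
    [64, [0, 0, 0], [0, 0, 0]],
    [64, [0, 0, 0], [0, 0, 0]],
  ],
)

```text
time_s: 3.73
eef_pos: [0.5674, 0.2042, 0.1324]
tcp_rot: [-0.203, 0.787, -0.483, -0.325]
wrist_force: [0.6, 0.7, -0.4]
opening: 0.736
```

```bash
python3 goto.py -1 10 16.3 0.5 132
python3 - <<'E'
from h import *
for n in ["wrist","top"]:
    d=env.snapshot(n); cv2.imwrite(f"pics/{n}3.png",d["pixels"][:,:,::-1])
E
```

```text
t 3.73 q [-0.91, 0.49, 0.11, 1.67, 0.7, 1.35, 0.94] p [0.5674, 0.2042, 0.1324] op 0.736 F [0.6, 0.7, -0.4]
tcp in stand mm [ 16.3   1.2 132.4]
total d mm [0.3 0.7 0.3] r [-0.004  0.001  0.004] deg 0.3
per row of 10 [0.0, 0.1, 0.0] [-0.0004, 0.0001, 0.0004] mm 0.1 deg 0.03
[0.567, 0.204, 0.132] [0.567, 0.204, 0.132] [0.567, 0.204, 0.132] [0.567, 0.204, 0.132] [0.567, 0.204, 0.132] [0.567, 0.204, 0.132] [0.567, 0.204, 0.132] [0.567, 0.204, 0.132] [0.567, 0.204, 0.132] [0.567, 0.204, 0.132]
```

View pics/wrist3.png

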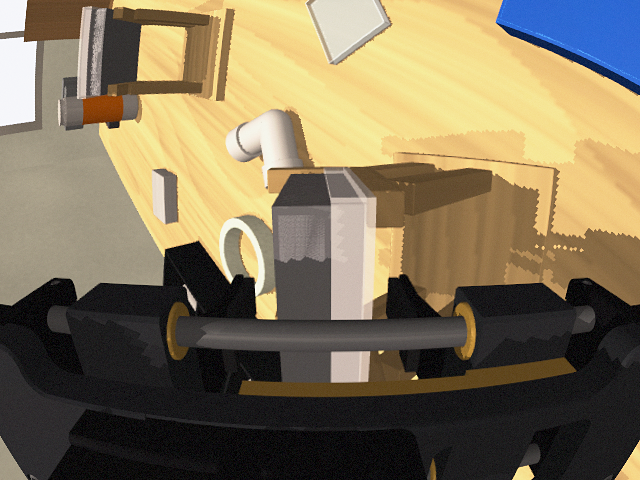

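View pics/top3.png

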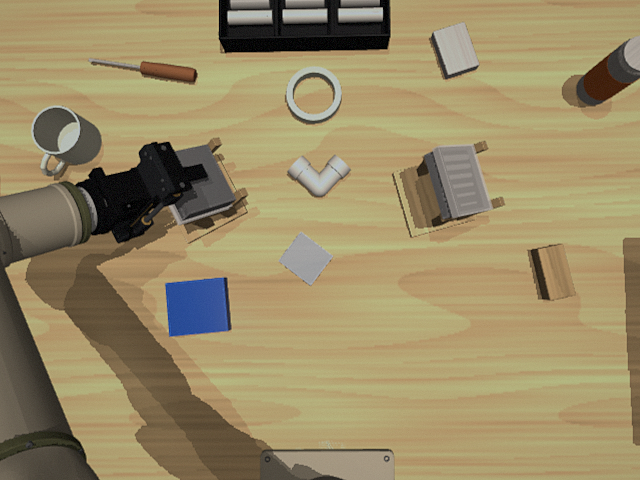

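>>> apply_moves(
  moves=[
    [20, [0, 0, 0], [0, 0, 0]],
    [20, [0, 0, 0], [0, 0, 0]],
    [20, [0, 0, 0], [0, 0, 0]],
    [20, [0, 0, 0], [0, 0, 0]],
    [20, [0, 0, 0], [0, 0, 0]],
    [20, [0, 0, 0], [0, 0, 0]],
    [20, [0, 0, 0], [0, 0, 0]],
    [20, [0, 0, 0], [0, 0, 0]],
    [20, [0, 0, 0], [0, 0, 0]],
    [20, [0, 0, 0], [0, 0, 0]],
  ],
  newtons=45,
)

```text
time_s: 4.67
eef_pos: [0.5674, 0.2043, 0.1326]
tcp_rot: [-0.203, 0.787, -0.483, -0.325]
wrist_force: [-0.1, -0.0, 0.3]
opening: 0.377
```

```bash
python3 goto.py -1 10 16.3 0.5 132
python3 - <<'E'
from h import *
for n in ["wrist"]:
    d=env.snapshot(n); cv2.imwrite(f"pics/{n}4.png",d["pixels"][:,:,::-1])
E
```

```text
t 4.67 q [-0.91, 0.49, 0.11, 1.67, 0.7, 1.35, 0.94] p [0.5674, 0.2043, 0.1326] op 0.377 F [-0.1, -0.0, 0.3]
tcp in stand mm [ 16.2   1.2 132.6]
total d mm [0.5 0.7 0.4] r [-0.004  0.001  0.004] deg 0.3
per row of 10 [0.1, 0.1, 0.0] [-0.0004, 0.0001, 0.0004] mm 0.1 deg 0.03
[0.567, 0.204, 0.133] [0.567, 0.204, 0.133] [0.567, 0.204, 0.132] [0.567, 0.204, 0.132] [0.567, 0.204, 0.132] [0.567, 0.204, 0.132] [0.567, 0.204, 0.132] [0.567, 0.204, 0.132] [0.567, 0.204, 0.132] [0.567, 0.204, 0.132]
```

View pics/wrist4.png

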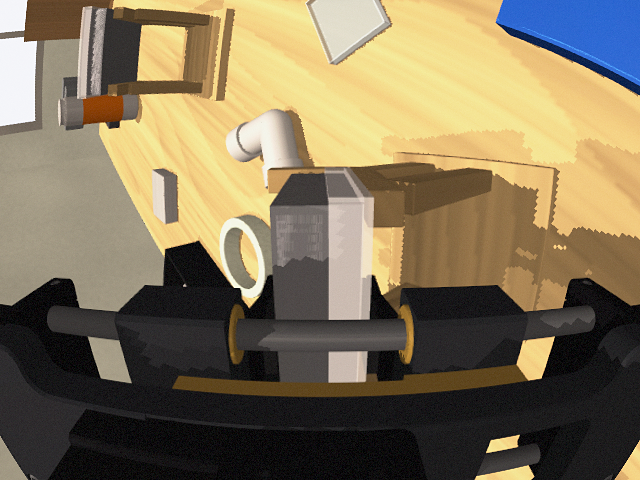

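>>> apply_moves(
  moves=[
    [20, [-2, 0, -1], [0, 0, 0]],
    [20, [-4, 0, -3], [0, 0, 0]],
    [20, [-6, 0, -5], [0, 0, 0]],
    [20, [-9, 0, -9], [0, 0, 0]],
    [20, [-12, 0, -12], [0, 0, 0]],
    [20, [-12, 0, -12], [0, 0, 0]],
    [20, [-12, 0, -12], [0, 0, 0]],
    [20, [-12, 0, -12], [0, 0, 0]],
    [20, [-12, 0, -12], [0, 0, 0]],
    [20, [-8, 0, -8], [0, 0, 0]],
  ],
)

```text
time_s: 5.55
eef_pos: [0.5641, 0.2054, 0.2658]
tcp_rot: [-0.202, 0.787, -0.484, -0.326]
wrist_force: [0.5, 0.7, -1.8]
opening: 0.377
```

```bash
python3 goto.py -1 10 16.3 0.5 252
python3 - <<'E'
from h import *
for n in ["wrist","scene"]:
    d=env.snapshot(n); cv2.imwrite(f"pics/{n}5.png",d["pixels"][:,:,::-1])
E
```

```text
t 5.55 q [-0.92, 0.36, 0.11, 1.56, 0.69, 1.55, 1.1] p [0.5641, 0.2054, 0.2658] op 0.377 F [0.5, 0.7, -1.8]
tcp in stand mm [ 13.7  -1.2 265.8]
total d mm [11.6 -1.7  7.9] r [-0.002  0.003  0.001] deg 0.2
per row of 10 [1.2, -0.2, 0.8] [-0.0002, 0.0003, 0.0001] mm 1.4 deg 0.02
[0.564, 0.205, 0.264] [0.565, 0.205, 0.263] [0.565, 0.205, 0.262] [0.565, 0.205, 0.26] [0.565, 0.205, 0.259] [0.566, 0.205, 0.258] [0.566, 0.204, 0.256] [0.566, 0.204, 0.255] [0.567, 0.204, 0.253] [0.567, 0.204, 0.252]
```

View pics/wrist5.png

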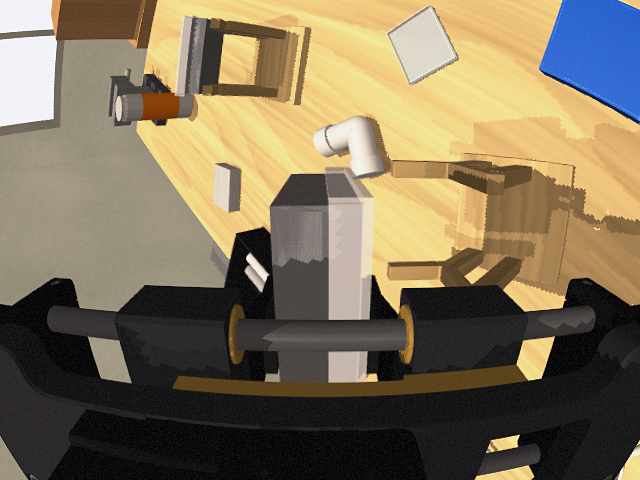

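View pics/scene5.png

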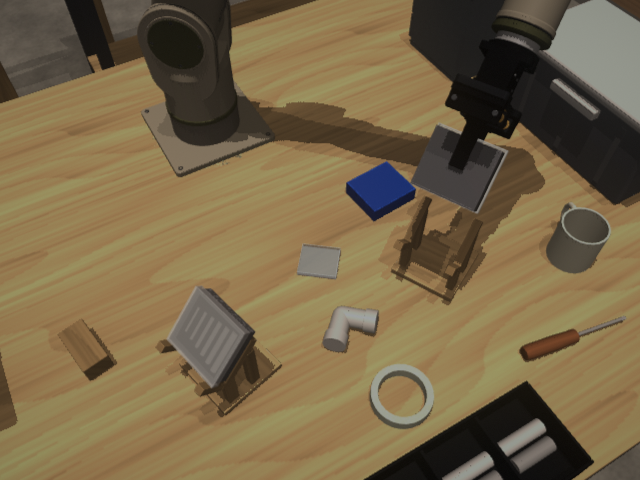

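>>> apply_moves(
  moves=[
    [20, [0, 0, 0], [0.04, 0, 0]],
    [20, [0, 0, 0], [0.07, 0, 0]],
    [20, [0, 0, 0], [0.1, 0, 0]],
    [20, [0, 0, 0], [0.1, 0, 0]],
    [20, [0, 0, 0], [0.1, 0, 0]],
    [20, [0, 0, 0], [0.1, 0, 0]],
    [20, [0, 0, 0], [0.1, 0, 0]],
    [20, [0, 0, 0], [0.1, 0, 0]],
    [20, [0, 0, 0], [0.1, 0, 0]],
    [20, [0, 0, 0], [0.1, 0, 0]],
  ],
)

```text
time_s: 6.48
eef_pos: [0.5613, 0.2041, 0.257]
tcp_rot: [-0.535, 0.608, -0.582, -0.071]
wrist_force: [0.8, -0.1, -1.6]
opening: 0.374
```

```bash
python3 goto.py 1 20 16.3 0.5 262
python3 - <<'E'
from h import *
for n in ["wrist"]:
    d=env.snapshot(n); cv2.imwrite(f"pics/{n}6.png",d["pixels"][:,:,::-1])
E
```

```text
t 6.48 q [-1.0, 0.37, 0.21, 1.57, 0.66, 1.52, 0.16] p [0.5613, 0.2041, 0.257] op 0.374 F [0.8, -0.1, -1.6]
tcp in stand mm [ 13.6  -4.3 257. ]
total d mm [-1.7 -7.2  0.7] r [ 2.197 -0.008  0.   ] deg 125.9
per row of 20 [-0.1, -0.2, 0.4] [0.1099, -0.0004, 0.0] mm 0.5 deg 6.3
[0.562, 0.204, 0.257] [0.562, 0.205, 0.257] [0.562, 0.205, 0.257] [0.563, 0.205, 0.257] [0.563, 0.205, 0.257] [0.564, 0.205, 0.257] [0.564, 0.206, 0.258] [0.564, 0.206, 0.258] [0.565, 0.206, 0.258] [0.565, 0.206, 0.258] [0.565, 0.206, 0.259] [0.566, 0.206, 0.259] [0.566, 0.205, 0.259] [0.566, 0.205, 0.26] [0.566, 0.205, 0.26] [0.567, 0.205, 0.261] [0.567, 0.205, 0.261] [0.567, 0.204, 0.261] [0.567, 0.204, 0.262] [0.567, 0.204, 0.262]
```

View pics/wrist6.png

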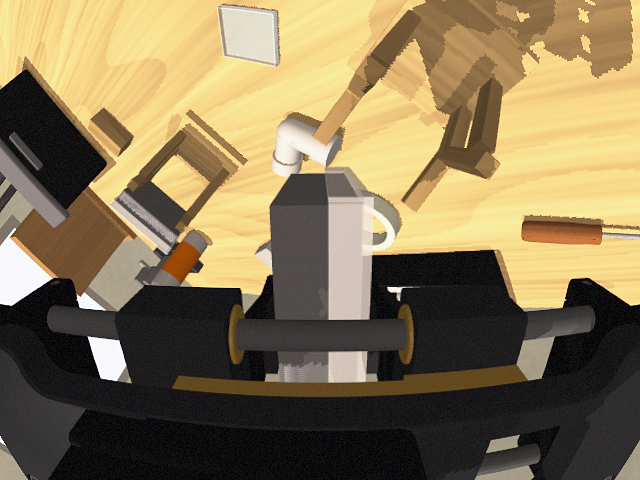

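>>> apply_moves(
  moves=[
    [20, [-0.5, 0, 0.4], [0.1, 0, 0]],
    [20, [-0.5, 0, 0.4], [0.11, 0, 0]],
    [20, [-0.5, 0, 0.4], [0.11, 0, 0]],
    [20, [-0.5, 0, 0.4], [0.11, 0, 0]],
    [20, [-0.5, 0, 0.4], [0.11, 0, 0]],
    [20, [-0.5, 0, 0.4], [0.11, 0, 0]],
    [20, [-0.5, 0, 0.4], [0.11, 0, 0]],
    [20, [-0.5, 0, 0.4], [0.11, 0, 0]],
    [20, [-0.5, 0, 0.4], [0.11, 0, 0]],
    [20, [-0.5, 0, 0.4], [0.11, 0, 0]],
  ],
)

```text
time_s: 7.37
eef_pos: [0.5598, 0.2079, 0.2516]
tcp_rot: [0.773, -0.235, 0.534, -0.25]
wrist_force: [-0.6, -0.7, -2.3]
opening: 0.378
```

```bash
python3 goto.py 1 10 16.3 0.5 262
```

```text
t 7.37 q [-1.1, 0.39, 0.34, 1.57, 0.61, 1.5, -0.93] p [0.5598, 0.2079, 0.2516] op 0.378 F [-0.6, -0.7, -2.3]
tcp in stand mm [  9.6  -4.  251.6]
total d mm [-2.7 -8.7  9.6] r [ 1.087 -0.008  0.013] deg 62.3
per row of 10 [-0.3, -0.3, 1.3] [0.1087, -0.0008, 0.0013] mm 1.4 deg 6.23
[0.561, 0.208, 0.252] [0.562, 0.208, 0.253] [0.563, 0.208, 0.254] [0.564, 0.207, 0.255] [0.565, 0.207, 0.256] [0.565, 0.207, 0.257] [0.566, 0.206, 0.259] [0.566, 0.205, 0.26] [0.567, 0.205, 0.261] [0.567, 0.204, 0.262]
```

>>> apply_moves(
  moves=[
    [20, [-0.3, -0.3, 1.3], [0.11, 0, 0.001]],
    [20, [-0.3, -0.3, 1.3], [0.11, 0, 0.001]],
    [20, [-0.3, -0.3, 1.3], [0.11, 0, 0.001]],
    [20, [-0.3, -0.3, 1.3], [0.11, 0, 0.001]],
    [20, [-0.3, -0.3, 1.3], [0.11, 0, 0.001]],
    [20, [-0.3, -0.3, 1.3], [0.11, 0, 0.001]],
    [20, [-0.3, -0.3, 1.3], [0.11, 0, 0.001]],
    [20, [-0.3, -0.3, 1.3], [0.11, 0, 0.001]],
    [20, [-0.3, -0.3, 1.3], [0.1, 0, 0.001]],
    [20, [-0.3, -0.3, 1.3], [0.08, 0, 0.001]],
  ],
)

```text
time_s: 8.2
eef_pos: [0.5636, 0.2031, 0.2541]
tcp_rot: [0.784, 0.196, 0.33, -0.488]
wrist_force: [-0.2, -0.0, -2.3]
opening: 0.373
```

```bash
python3 goto.py 1 10 16.3 0.5 180;  python3 - <<'E'
from h import *
for n in ["wrist","top"]:
    R0,p0,_=cur(); d=env.snapshot(n); cv2.imwrite(f"pics/{n}8.png",d["pixels"][:,:,::-1]); np.savez(f"{n}8.npz",R0=R0,p0=p0,**d)
E
```

```text
t 8.2 q [-1.2, 0.4, 0.48, 1.58, 0.57, 1.47, -1.96] p [0.5636, 0.2031, 0.2541] op 0.373 F [-0.2, -0.0, -2.3]
tcp in stand mm [ 15.6  -2.7 254.1]
total d mm [ 53.    4.4 -51.7] r [ 0.008 -0.003  0.014] deg 0.9
per row of 10 [5.3, 0.4, -5.2] [0.0008, -0.0003, 0.0014] mm 7.4 deg 0.09
[0.564, 0.203, 0.247] [0.564, 0.203, 0.239] [0.564, 0.203, 0.232] [0.565, 0.203, 0.224] [0.565, 0.203, 0.217] [0.565, 0.204, 0.21] [0.566, 0.204, 0.202] [0.566, 0.204, 0.195] [0.566, 0.204, 0.187] [0.567, 0.204, 0.18]
```

View pics/wrist8.png

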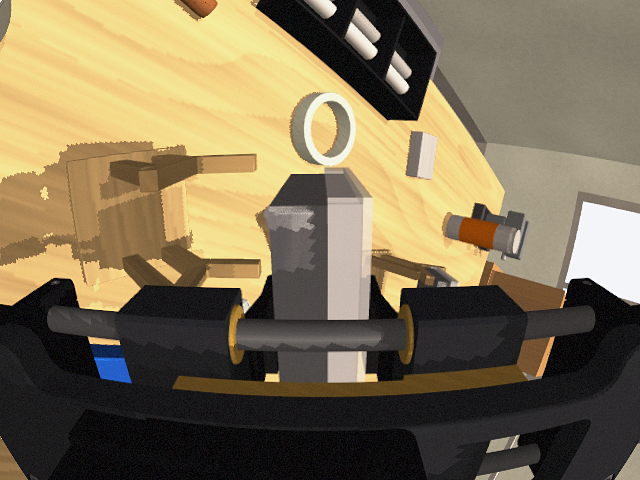

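View pics/top8.png

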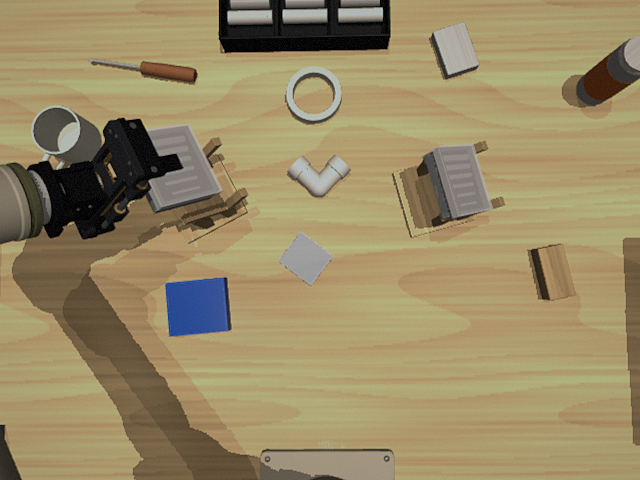

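>>> apply_moves(
  moves=[
    [20, [3, 1, -3], [0.002, 0, 0.003]],
    [20, [5, 1, -5], [0.002, 0, 0.003]],
    [20, [6, 1, -6], [0.002, 0, 0.003]],
    [20, [6, 0.5, -6], [0.002, 0, 0.003]],
    [20, [6, 0.5, -6], [0, 0, 0.002]],
    [20, [6, 0.4, -6], [0, 0, 0]],
    [20, [6, 0, -6], [0, 0, 0]],
    [20, [6, 0, -6], [0, 0, 0]],
    [20, [5, 0, -5], [0, 0, 0]],
    [20, [3, 0, -3], [0, 0, 0]],
  ],
)

```text
time_s: 9.13
eef_pos: [0.5657, 0.2047, 0.1704]
tcp_rot: [0.788, 0.193, 0.332, -0.481]
wrist_force: [-0.0, 0.1, -1.6]
opening: 0.374
```

```bash
python3 goto.py 1 10 16.3 0 138
```

```text
t 9.13 q [-1.19, 0.48, 0.46, 1.66, 0.55, 1.33, -2.04] p [0.5657, 0.2047, 0.1704] op 0.374 F [-0.0, 0.1, -1.6]
tcp in stand mm [ 1.500e+01 -1.000e-01  1.704e+02]
total d mm [ 23.8   0.6 -21.9] r [ 0.021 -0.003  0.001] deg 1.2
per row of 10 [2.4, 0.0, -2.2] [0.0021, -0.0003, 0.0001] mm 3.2 deg 0.12
[0.566, 0.205, 0.167] [0.566, 0.204, 0.164] [0.566, 0.204, 0.161] [0.566, 0.204, 0.157] [0.566, 0.204, 0.154] [0.566, 0.204, 0.151] [0.566, 0.204, 0.148] [0.566, 0.204, 0.144] [0.566, 0.204, 0.141] [0.566, 0.204, 0.138]
```

>>> apply_moves(
  moves=[
    [20, [3, 0.3, -2.7], [0.007, -0.001, 0]],
    [20, [3, 0.3, -2.7], [0.007, -0.001, 0]],
    [20, [3, 0, -2.7], [0.007, -0.001, 0]],
    [20, [3, 0, -2.7], [0, 0, 0]],
    [20, [3, 0, -2.7], [0, 0, 0]],
    [20, [3, 0, -2.7], [0, 0, 0]],
    [20, [3, 0, -2.7], [0, 0, 0]],
    [20, [2, 0, -2], [0, 0, 0]],
    [20, [0, 0, 0], [0, 0, 0]],
    [20, [0, 0, 0], [0, 0, 0]],
  ],
)

```text
time_s: 9.97
eef_pos: [0.5671, 0.2037, 0.1357]
tcp_rot: [0.787, 0.201, 0.325, -0.485]
wrist_force: [0.3, -0.2, -1.3]
opening: 0.378
```

```bash
python3 goto.py 1 10 16.3 0 134;  python3 - <<'E'
from h import *
for n in ["wrist","top","scene"]:
    R0,p0,_=cur(); d=env.snapshot(n); cv2.imwrite(f"pics/{n}9.png",d["pixels"][:,:,::-1]); np.savez(f"{n}9.npz",R0=R0,p0=p0,**d)
im=cv2.imread("pics/scene9.png"); cv2.imwrite("pics/s9c.png",cv2.resize(im[130:310,350:540],None,fx=4,fy=4)[:600])
E
```

```text
t 9.97 q [-1.18, 0.53, 0.46, 1.68, 0.55, 1.28, -2.1] p [0.5671, 0.2037, 0.1357] op 0.378 F [0.3, -0.2, -1.3]
tcp in stand mm [ 16.6   0.7 135.7]
total d mm [ 1.  -0.7 -1.4] r [-0.002  0.001  0.   ] deg 0.1
per row of 10 [0.1, -0.1, -0.1] [-0.0002, 0.0001, 0.0] mm 0.2 deg 0.01
[0.567, 0.204, 0.135] [0.567, 0.204, 0.135] [0.567, 0.204, 0.135] [0.567, 0.204, 0.135] [0.567, 0.204, 0.135] [0.567, 0.204, 0.135] [0.567, 0.204, 0.134] [0.567, 0.204, 0.134] [0.566, 0.204, 0.134] [0.566, 0.204, 0.134]
```

View pics/wrist9.png

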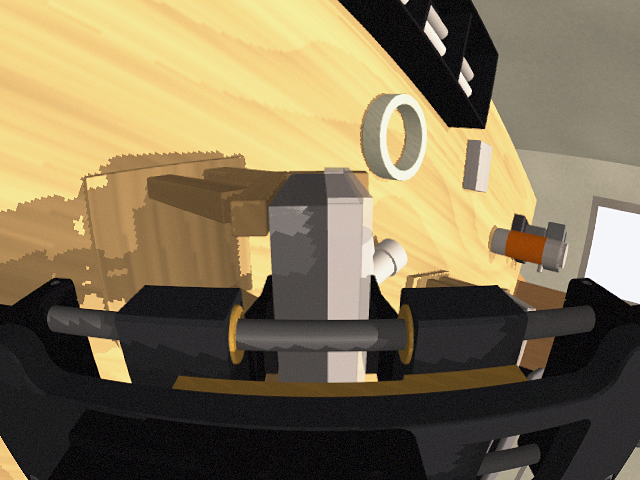

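View pics/s9c.png

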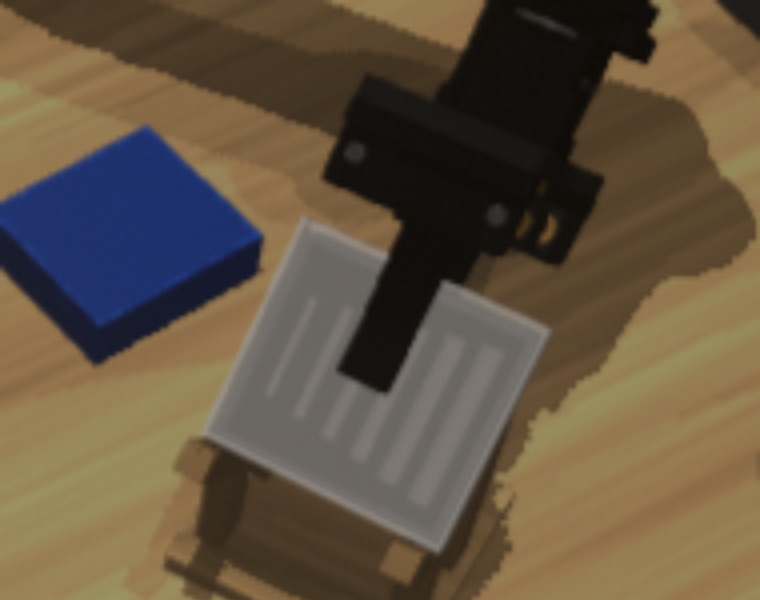

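>>> apply_moves(
  moves=[
    [20, [0.6, 0, -0.6], [0, 0, 0]],
    [20, [0.6, 0, -0.6], [0, 0, 0]],
    [20, [0.6, 0, -0.6], [0, 0, 0]],
    [20, [0, 0, 0], [0, 0, 0]],
    [20, [0, 0, 0], [0, 0, 0]],
    [20, [0, 0, 0], [0, 0, 0]],
    [20, [0, 0, 0], [0, 0, 0]],
    [20, [0, 0, 0], [0, 0, 0]],
    [20, [0, 0, 0], [0, 0, 0]],
    [20, [0, 0, 0], [0, 0, 0]],
  ],
)

```text
time_s: 10.95
eef_pos: [0.5675, 0.2041, 0.1338]
tcp_rot: [0.787, 0.202, 0.325, -0.484]
wrist_force: [-0.5, 0.0, -2.4]
opening: 0.374
```

```bash
python3 goto.py 1 10 16.3 0 132
```

```text
t 10.95 q [-1.18, 0.53, 0.46, 1.68, 0.55, 1.27, -2.1] p [0.5675, 0.2041, 0.1338] op 0.374 F [-0.5, 0.0, -2.4]
tcp in stand mm [ 16.4   1.2 133.8]
total d mm [ 1.2 -1.2 -1.3] r [-0.003 -0.    -0.001] deg 0.2
per row of 10 [0.1, -0.1, -0.1] [-0.0003, -0.0, -0.0001] mm 0.2 deg 0.02
[0.567, 0.204, 0.134] [0.567, 0.204, 0.133] [0.567, 0.204, 0.133] [0.567, 0.204, 0.133] [0.567, 0.204, 0.133] [0.567, 0.204, 0.133] [0.567, 0.204, 0.133] [0.567, 0.204, 0.132] [0.566, 0.204, 0.132] [0.566, 0.204, 0.132]
```

>>> apply_moves(
  moves=[
    [20, [0.5, -0.5, -0.5], [0, 0, 0]],
    [20, [0.5, -0.5, -0.5], [0, 0, 0]],
    [20, [0, 0, 0], [0, 0, 0]],
    [20, [0, 0, 0], [0, 0, 0]],
    [20, [0, 0, 0], [0, 0, 0]],
    [20, [0, 0, 0], [0, 0, 0]],
    [20, [0, 0, 0], [0, 0, 0]],
    [20, [0, 0, 0], [0, 0, 0]],
    [20, [0, 0, 0], [0, 0, 0]],
    [20, [0, 0, 0], [0, 0, 0]],
  ],
)

```text
time_s: 11.78
eef_pos: [0.5669, 0.204, 0.1329]
tcp_rot: [0.787, 0.202, 0.325, -0.484]
wrist_force: [-0.0, -0.1, -1.6]
opening: 0.376
```

```bash
python3 goto.py 1 10 16.3 0 132
```

```text
t 11.78 q [-1.18, 0.53, 0.46, 1.69, 0.55, 1.27, -2.1] p [0.5669, 0.204, 0.1329] op 0.376 F [-0.0, -0.1, -1.6]
tcp in stand mm [ 16.3   0.7 132.9]
total d mm [ 0.6 -0.7 -0.6] r [-0.004  0.    -0.002] deg 0.3
per row of 10 [0.1, -0.1, -0.1] [-0.0004, 0.0, -0.0002] mm 0.1 deg 0.03
[0.567, 0.204, 0.133] [0.567, 0.204, 0.133] [0.567, 0.204, 0.133] [0.567, 0.204, 0.133] [0.567, 0.204, 0.132] [0.567, 0.204, 0.132] [0.567, 0.204, 0.132] [0.566, 0.204, 0.132] [0.566, 0.204, 0.132] [0.566, 0.204, 0.132]
```

>>> apply_moves(
  moves=[
    [34, [0, 0, 0], [0, 0, 0]],
    [35, [0, 0, 0], [0, 0, 0]],
    [36, [0, 0, 0], [0, 0, 0]],
    [37, [0, 0, 0], [0, 0, 0]],
    [39, [0, 0, 0], [0, 0, 0]],
    [42, [0, 0, 0], [0, 0, 0]],
    [46, [0, 0, 0], [0, 0, 0]],
    [52, [0, 0, 0], [0, 0, 0]],
    [58, [0, 0, 0], [0, 0, 0]],
    [62, [0, 0, 0], [0, 0, 0]],
  ],
)

```text
time_s: 12.62
eef_pos: [0.5673, 0.2035, 0.1334]
tcp_rot: [0.787, 0.202, 0.324, -0.484]
wrist_force: [-0.0, -0.0, -1.4]
opening: 0.659
```

```bash
python3 goto.py 1 10 16.3 0 132;  python3 - <<'E'
from h import *
for n in ["wrist","top","scene"]:
    R0,p0,_=cur(); d=env.snapshot(n); cv2.imwrite(f"pics/{n}10.png",d["pixels"][:,:,::-1])
E
```

```text
t 12.62 q [-1.18, 0.53, 0.46, 1.68, 0.55, 1.27, -2.1] p [0.5673, 0.2035, 0.1334] op 0.659 F [-0.0, -0.0, -1.4]
tcp in stand mm [ 16.9   0.7 133.4]
total d mm [ 0.6 -0.7 -1.4] r [-0.005  0.001 -0.002] deg 0.3
per row of 10 [0.1, -0.1, -0.1] [-0.0005, 0.0001, -0.0002] mm 0.2 deg 0.03
[0.567, 0.203, 0.133] [0.567, 0.203, 0.133] [0.567, 0.204, 0.133] [0.567, 0.204, 0.133] [0.567, 0.204, 0.133] [0.567, 0.204, 0.133] [0.567, 0.204, 0.132] [0.567, 0.204, 0.132] [0.566, 0.204, 0.132] [0.566, 0.204, 0.132]
```

View pics/wrist10.png

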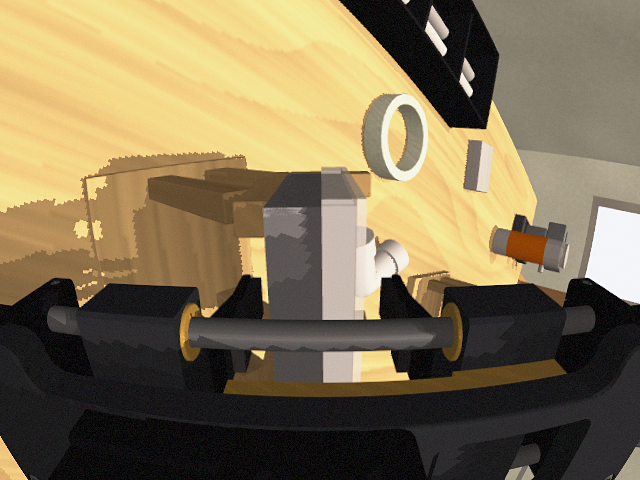

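>>> apply_moves(
  moves=[
    [66, [0, 0, -0.8], [0, 0, 0]],
    [66, [0, 0, -0.7], [0, 0, 0]],
    [66, [0, 0, 0], [0, 0, 0]],
    [66, [-3, 0, 0], [0, 0, 0]],
    [66, [-6, 0, 0], [0, 0, 0]],
    [66, [-8, 0, 0], [0, 0, 0]],
    [66, [-10, 0, 0], [0, 0, 0]],
    [66, [-12, 0, 0], [0, 0, 0]],
    [66, [-14, 0, 0], [0, 0, 0]],
    [66, [-14, 0, 0], [0, 0, 0]],
  ],
)

```text
time_s: 13.6
eef_pos: [0.5431, 0.2487, 0.183]
tcp_rot: [0.786, 0.202, 0.324, -0.486]
wrist_force: [0.4, 1.2, 0.6]
opening: 0.758
```

>>> apply_moves(
  moves=[
    [66, [-14, 0, 0], [0, 0, 0]],
    [66, [-16, 0, 0], [0, 0, 0]],
    [66, [-16, 0, 0], [0, 0, 0]],
    [66, [-16, 0, 0], [0, 0, 0]],
    [66, [-14, 0, 0], [0, 0, 0]],
    [66, [-12, 0, 0], [0, 0, 0]],
    [66, [-8, 0, 0], [0, 0, 0]],
    [66, [0, 0, 0], [0, 0, 0]],
    [66, [0, 0, 0], [0, 0, 0]],
    [66, [0, 0, 0], [0, 0, 0]],
  ],
)

```text
time_s: 14.43
eef_pos: [0.5059, 0.3232, 0.2632]
tcp_rot: [0.788, 0.205, 0.327, -0.48]
wrist_force: [0.3, -0.2, 0.0]
opening: 0.757
```

```bash
python3 goto.py 1 10 16.3 0 132 | head -2;  python3 - <<'E'
from h import *
for n in ["wrist","top","scene"]:
    R0,p0,_=cur(); d=env.snapshot(n); cv2.imwrite(f"pics/{n}11.png",d["pixels"][:,:,::-1]); np.savez(f"{n}11.npz",R0=R0,p0=p0,**d)
# predicted right-way-up lid outer corners
S_=S; Rup=np.array([[S,0,S],[0,1,0],[-S,0,S]])
o=np.array([.0046,0,.1204])
Q=np.array([[a*.05,b*.055,.033] for a in(-1,1) for b in(-1,1)])
W=(Q@Rup.T+o)@Rs.T+ts
out=[]
for n,c in (("top",(135,125)),("scene",(380,175))):
    d=np.load(f"{n}11.npz"); im=d["pixels"][:,:,::-1]
    big=cv2.resize(im[c[1]:c[1]+100,c[0]:c[0]+130],None,fx=6,fy=6,interpolation=cv2.INTER_CUBIC)
    for u in proj(d,W): cv2.drawMarker(big,tuple(int(v) for v in ((u-c+.5)*6)),(0,255,0),cv2.MARKER_CROSS,14,1)
    cv2.imwrite(f"pics/f_{n}.png",big)
d=np.load("wrist11.npz"); im=d["pixels"][:,:,::-1].copy()
X=np.r_[W,(np.array([[-.05,b*.055,.019] for b in(-1,1)]+[[-.0465,b*.0515,0] for b in(-1,1)])@Rup.T+o)@Rs.T+ts]
for u in wproj(d,X,d["R0"],d["p0"]): cv2.drawMarker(im,tuple(int(round(v)) for v in u),(0,255,0),cv2.MARKER_CROSS,5,1)
cv2.imwrite("pics/f_wrist.png",im)
E
```

```text
t 14.43 q [-1.32, 0.48, 0.42, 1.43, 0.5, 1.62, -2.07] p [0.5059, 0.3232, 0.2632] op 0.757 F [0.3, -0.2, 0.0]
tcp in stand mm [-117.7   -0.   263.2]
```

View pics/f_top.png

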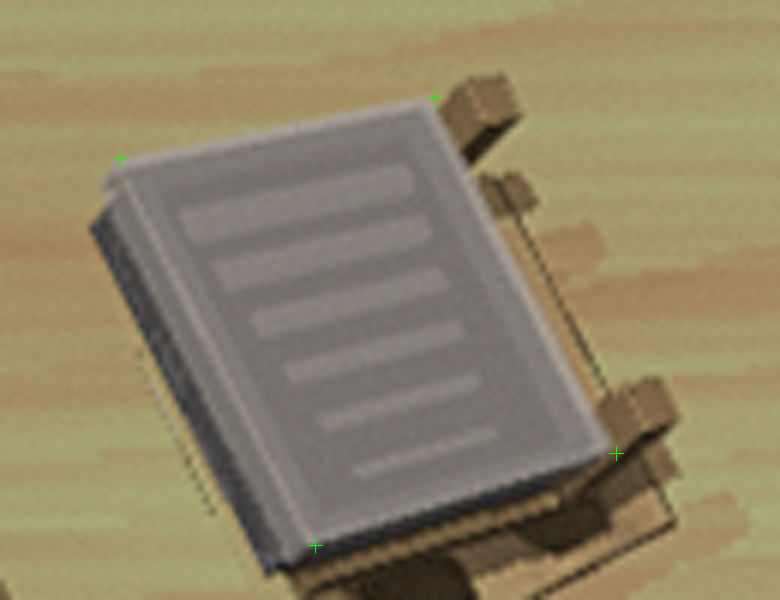

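View pics/f_scene.png

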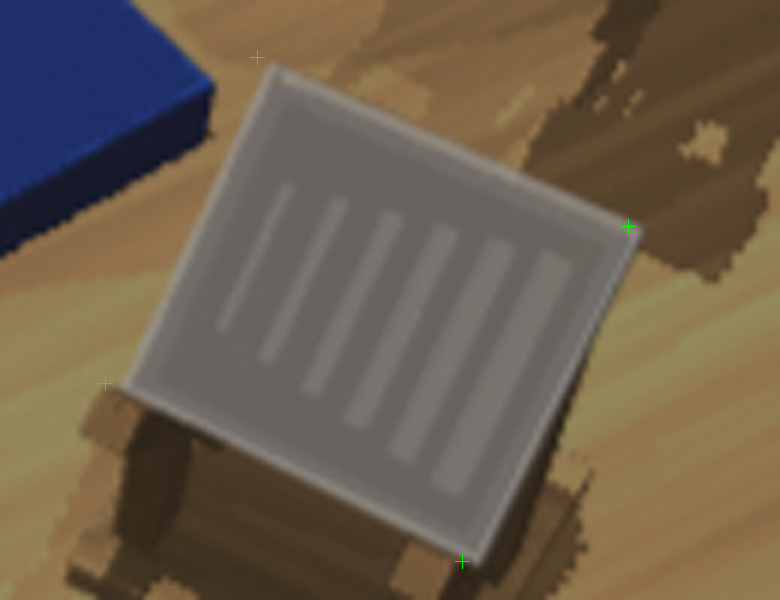

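View pics/f_wrist.png

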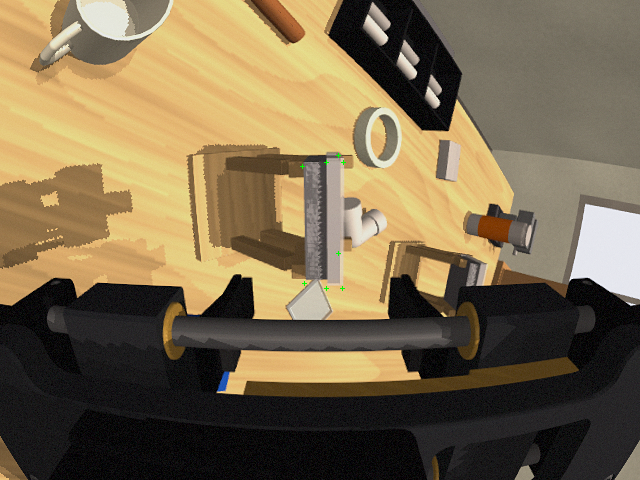

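Run:
```python
from h import *
d=env.snapshot("top"); a=d["pixels"].astype(int); b=np.load("top11.npz")["pixels"].astype(int); c=np.load("top0.npz")["pixels"].astype(int)
print("case px diff since release",np.abs(a-b)[125:225,135:265].mean(), "other case vs start",np.abs(a-c)[125:245,385:515].mean())
s=env.get_state(); print(s["time_s"],np.round(s["dq"],3))
print(env.close_job())
```

```text
case px diff since release 1.8093333333333332 other case vs start 2.100277777777778
14.6333 [-0.001 -0.    -0.    -0.001  0.     0.001 -0.001]
the job is handed in; nothing more can be done
None
```

The upside-down case, seen at about pixel (195, 180) in the top view, is back on its own easel with the clear lid on top. I handed the job in at 14.6 s. I pinched lid and base together front to back at 45 N, lifted the case clear, turned it half a turn about the tool axis, lowered it to within about 1 mm of its seat, let go, and backed the gripper about 180 mm off.

**Position:** the top, scene and wrist pictures show the clear lid and bits on top and the lid square on the base. The lid corners are within about 2–4 pixels (roughly 3–6 mm) of where a seated case should appear. That disagreement is largest in the scene view. The fit before the grasp was off by 1–3 pixels, so part of it is probably calibration error.

**Rest and clearance:** between two pictures after release, the case area changed only at noise level. The last force readings with the gripper clear were close to zero.

**Other case:** its area in the top picture matches the start to within noise, so it did not move.

The lid's seating was judged only from the pictures, and handing in gave no verdict.

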